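Seat the wing key in the jar mill and turn it shut

TASK

Take the aluminium wing key out of the napkin ring and, pressing only lightly, feel its flat tang into the slot in the top of the glass jar mill until it drops fully home with the collar flat on the rotor. Then, with the key still home, turn its wing (and the rotor with it) into line with the pouring lip, let go, and leave the other things on the shelf undisturbed.

Things in the scene. Friction and masses are not known exactly. Their poses are not given: they have to be found in the camera images.
- mill: squat glass jar mill held immovably by a black rubber suction foot; 92 mm across the foot, 115 mm high, aluminium lid 84 mm across. Origin: centre of its underside, z up. A round opening 39 mm across in the lid's top shows a dark steel rotor, 1.5 mm below the rim, with one rectangular slot at its centre.
- mill_lip (a point): tip of the aluminium pouring lip on the lid, 65 mm along the mill's -x axis, 108 mm up. The lip line is the mill's x axis.
- mill_seat (a point): centre of the slot's mouth on the rotor's face, 113.5 mm above the mill's underside; axes as the mill's. Slot 24.5 x 14.5 mm, 21 mm deep. Its long side starts 25 to 115 deg counter-clockwise (from above) of the mill's x axis, exact angle not measured. The rotor turns about the mill's axis against 0.15 N m friction, stays where left, and can go either way to the lip line.
- key: aluminium wing key, about 90 g, standing upright in the napkin ring at the start, collar on the ring's rim; lifts straight up. Origin: centre of the underside of its round collar (34 mm across, z 0 to 6 mm); z up. Fully home, the collar lies on the rotor, origin at mill_seat. A half turn of the key makes no difference.
- key_wing (a point): middle of the flat upright wing to grip: 40 mm long along the key's x, 10 mm thick along its y, from 6 to 36 mm above the key's origin; this point is 21 mm above the origin
- key_tip (a point): centre of the lower end of the key's flat tang, 18 mm below its origin; tang 22 mm along the key's x, 12 mm along its y. Play in the slot: 1.2 mm each side and about 6 deg; turned further off, the tang stands on the rotor and the collar stays 18 mm too high.
- ring: wooden napkin ring, loose, 48 mm outside, 29 mm inside, 26 mm high; origin centre of underside; holds the key at the start
- tins: stack of three aluminium round cake tins, 172 across, 123 high, on the riser; origin centre of underside (leave alone; sizes in mm)
- jar: clear glass jar with aluminium screw-top lid, 70 across, 110 high, under the riser; origin centre of underside (leave alone; sizes in mm)
- ramekin: white porcelain ramekin, 82 across, 45 high; origin centre of underside (leave alone; sizes in mm)
- spatula: stainless offset spatula with a dark wooden handle lying flat, about 270 long, 28 wide, 18 high; origin under the middle, blade to its +x (leave alone; sizes in mm)
- mug: white mug, 80 across, 90 high, handle at its +y; origin centre of underside (leave alone; sizes in mm)
- shaker: small steel shaker, 44 across, 74 high; origin centre of underside (leave alone; sizes in mm)

How it is judged (in metres and radians):
On the way:
1. the key's tang is fully home in the slot (z of key in the frame of mill_seat between -0.003 and 0.003 m and horizontal distance between key and mill_seat below 0.004 m and angle between key's own z axis and vertical below 0.07 rad), for 0.2 s.
At the end, for the whole second after the job is handed in: The key stands upright (within 4 deg), fully home: collar underside within 3 mm of the rotor's face in height and within 4 mm of the slot's centre; its wing lies within 0.15 rad (8.6 deg) of the mill's lip line, either way round; the key is at rest and released (all of step 1 and angle between the x axis of key and the x axis of mill, either way round below 0.15 rad and linear speed of key below 0.01 m/s and angular speed of key below 0.1 rad/s); the robot touches nothing.
It fails at once if the key is pressed on the mill with more than 40 N (contact force between key and mill above 40 N).
It fails at once if the hand or arm presses on the mill with more than 15 N (contact force between any of the fingers, the arm and mill above 15 N).
It fails at once if another thing on the shelf is pushed out of place by more than 30 mm (distance of any of tins, jar, ramekin, spatula, mug, shaker from where it was at the start of the episode above 0.03 m).
It also fails if it takes over 72 s, if anything falls off the work surface, if the arm or the gripper's body presses on something with over 40 N, if the wrist force passes 120 N, or if a joint passes its speed limit or range.

ROBOT

A 6-joint arm with a two-finger parallel gripper is mounted at the origin on the work surface. World frame = base frame: x ahead of the robot, y to its left, z up, the work surface at z = 0. Lengths are in mm, angles in rad, forces in N, time in s.
With the tool pointing down it reaches from about 350 to 975 mm from the base axis. Payload 7.1 kg.
Tool frame: the origin (TCP) lies midway between the tips of the shut fingers; the grasp point (between the pads) lies 19 mm behind it; z points along the fingers, y is the line along which they close (so a half turn about z gives the same grasp; the last joint's range is limited). The gripper opens to 88 mm and grips with 3 to 60 N. Pads are 20 mm wide; open, the fingers measure 115 mm over their backs; the gripper's body (75 mm by 178 mm) begins 61 mm behind the grasp point.
Start: joints at [-1.238, 0.423, 1.63, -0, 1.089, -0.019], TCP at [215.384, -586.698, 222.675] pointing down, gripper open.
Joint ranges: [-3, 3], [-0.9, 2.11], [0.09, 2.58], [-1.31, 4.45], [0.11, 2.69], [-2.54, 2.54]. Speed limits (rad/s): [2.39, 2.39, 3.01, 3.14, 3.14, 3.14].

INTERFACE

Orientations are given as a rotation vector (axis times angle).
In Python, from workcell import status, eyes, ticket gives the robot as it stands.
- The arm moves only by the shell command python3 -m jog [OPENING], which reads ROWS from standard input. ROWS is a JSON list of rows, 1 to 5 of them, each of 6 numbers: dx, dy, dz in normalised numbers (1 is 75 cm), then a rotation vector rx, ry, rz in shares of pi rad (1.0 is pi rad); each row shifts and turns the commanded pose from where the row before left it, along the tool's axes as they then stand; what a row does not reach is not made up. A row lasts 1/12 s, in which the tool goes at most 41.7 mm and 0.125 rad, less where a joint would pass 70% of its speed; a pose out of reach is approached as far as the arm can. OPENING is the finger opening in mm, set as the command begins (- or left out keeps the last). The fingers move at their own pace and stop on an object; the grip force is fixed at half the most. Time passes only in rows, so rows that do not move let the fingers close. It prints the time, the measured TCP pose, the force, the opening and the grip force at its end. A shift or turn number past 1, either way, is cut back to 1. Input that does not fit is refused with a message, and nothing moves.
- status.get_obs(): the state, without advancing time (a new reading comes with each control period).
- eyes.get_image(name): name is "scene" or "top"; returns a dict with "img" (480x640x3 uint8, red, green, blue), "range_z" (480x640 float32, mm along the optical axis (not along the pixel's ray), 0 where there is no reading), "fx", "fy", "cx", "cy" (pixels), "R" (3x3) and "t" (3): a world point X has camera coordinates R X + t. Camera axes: x right, y down, z forward; pixel columns grow to the right and rows downward; lengths in mm; the calibration is good to about 2 mm. A picture is of the moment at which its call begins.
- ticket.close_job(): hands the job in; it is judged then, once.
The state is a dict: "t": time; "qpos": joint angles; "qvel": joint speeds; "joint_torque": joint torques, N m; "ee_pos": TCP position; "orientation": TCP orientation; "ft_force": force on the tool from outside, world axes, zero at the start; "moment": the same for the moment, N m; "width": finger opening in mm; "grasp_force": force on a finger pad.
Only numpy, scipy, OpenCV 4.12 (cv2) and the standard library are available. Lean on these libraries where they do the work, as an engineer would, in place of code of your own. Each camera call takes 0.05 s, during which the arm holds its last target. There are 200 camera calls.

## Working session

There is one attempt and no reset: what is moved stays moved. The work goes in short steps, Python scripts to look and compute and a shell command to move; the robot and the scene stay as the last step left them, time stands still between calls to the robot, and variables do not carry over. Pictures are saved under pics/ and viewed, at most 10 in all, crops included, and the job is handed in when it is done.

```bash
mkdir -p pics; ls; python3 - <<'E'
from workcell import status,eyes
import cv2,numpy as np
o=status.get_obs();print({k:np.round(v,3) for k,v in o.items()})
for n in("scene","top"):
    d=eyes.get_image(n);np.savez(f"pics/{n}0.npz",**d)
    cv2.imwrite(f"pics/{n}0.png",d["img"][:,:,::-1]);print(n,d["fx"],d["fy"],d["cx"],d["cy"],d["R"].round(3).tolist(),d["t"].round(1),(d["range_z"]>0).mean())
E
```

```text
pics
{'t': np.float64(0.0), 'qpos': array([-1.238,  0.424,  1.631,  0.   ,  1.089, -0.019]), 'qvel': array([-0.001,  0.001, -0.   , -0.001,  0.001, -0.002]), 'joint_torque': array([ 1.0000e-03, -5.4463e+01, -2.7366e+01,  6.4000e-02,  2.3000e-02,
       -0.0000e+00]), 'ee_pos': array([ 215.202, -586.189,  221.906]), 'orientation': array([-3.092, -0.549,  0.   ]), 'ft_force': array([ 0.126, -0.775, -0.898]), 'moment': array([0.006, 0.035, 0.058]), 'grasp_force': np.float64(0.0), 'width': np.float64(87.58)}
scene 509.1960326661542 509.1960326661542 319.10683715431173 235.07141116174972 [[-0.261, 0.965, -0.008], [0.655, 0.171, -0.736], [-0.71, -0.197, -0.676]] [ 157.  -300.4 1496.9] 0.9960026041666666
top 517.428535511536 517.428535511536 316.915408612268 242.6417786661084 [[0.02, -1.0, 0.003], [-0.978, -0.02, -0.209], [0.209, 0.001, -0.978]] [4.0000e-01 6.2360e+02 1.1094e+03] 0.99587890625
```

View pics/scene0.png

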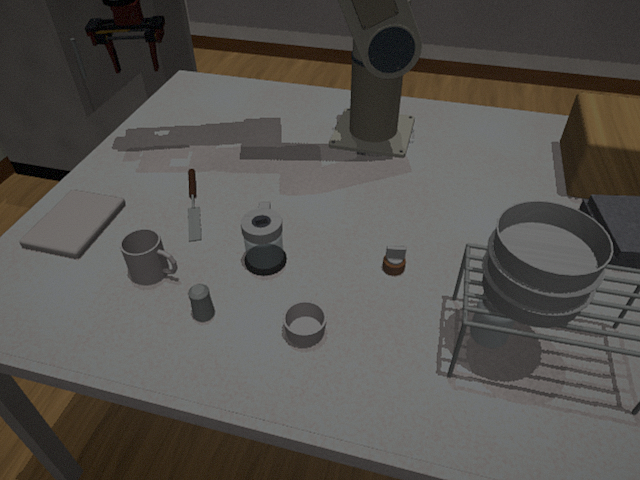

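View pics/top0.png

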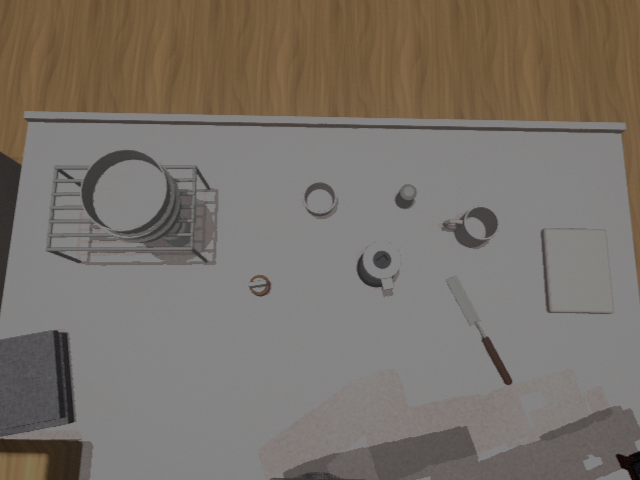

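The scene view shows the key in its ring at (395,258) and the mill with its lid at (262,220). The top view shows the key at (259,285), the mill lid at (381,262) and its lip at (387,284). I'll enlarge both areas and read the depth.

```bash
cat > h.py <<'E'
import numpy as np,cv2
def load(f): return dict(np.load(f))
def world(d):
    v,u=np.mgrid[:480,:640];z=d["range_z"]
    c=np.stack([(u-d["cx"])/d["fx"]*z,(v-d["cy"])/d["fy"]*z,z],-1)
    return (c-d["t"])@d["R"]
def ray(d,u,v,h):
    r=d["R"].T@np.array([(u-d["cx"])/d["fx"],(v-d["cy"])/d["fy"],1]);o=-d["R"].T@d["t"]
    return o+r*(h-o[2])/r[2]
def axis(p):
    m=p.mean(0);w,V=np.linalg.eigh(np.cov((p-m).T));return m,np.degrees(np.arctan2(V[1,1],V[0,1])),np.sqrt(w)
E
python3 - <<'E'
from h import *
S=load("pics/scene0.npz");T=load("pics/top0.npz")
for n,d,k,m in(("scene",S,(395,258),(262,225)),("top",T,(259,285),(382,266))):
    W=world(d)
    print(n,"table z",np.median(W[300:310,330:380,2]))
    for lab,(u,v),r in(("key",k,30),("mill",m,45)):
        w=W[v-r:v+r,u-r:u+r].reshape(-1,3);g=w[:,2]>15
        z=w[g,2];h,e=np.histogram(z,np.arange(15,131,5));print(lab,dict(zip(e[:-1].astype(int).tolist(),h.tolist())))
        for lo,hi in(((45,70),(20,32)) if lab=="key" else ((108,122),)):
            q=w[(w[:,2]>lo)&(w[:,2]<hi)]
            if len(q)>3: print(lo,hi,len(q),axis(q[:,:2]),q.min(0).round(),q.max(0).round())
ims=[]
for d,(u,v),r in((S,(395,258),25),(S,(262,222),25),(T,(259,285),25),(T,(382,266),25)):
    ims.append(cv2.resize(d["img"][v-r:v+r,u-r:u+r,::-1],(300,300),interpolation=cv2.INTER_NEAREST))
im=np.vstack([np.hstack(ims[:2]),np.hstack(ims[2:])]);cv2.imwrite("pics/c0.png",cv2.convertScaleAbs(im,alpha=1.5))
E
```

```text
scene table z 0.315909441214388
key {15: 35, 20: 54, 25: 99, 30: 72, 35: 37, 40: 33, 45: 32, 50: 32, 55: 40, 60: 68, 65: 0, 70: 0, 75: 0, 80: 0, 85: 0, 90: 0, 95: 0, 100: 0, 105: 0, 110: 0, 115: 0, 120: 0, 125: 0}
45 70 172 (array([532.56647947, 146.25281159]), np.float64(98.73988986871318), array([ 3.03103956, 11.6192992 ])) [522. 126.  45.] [539. 166.  65.]
20 32 180 (array([542.64779977, 146.85924935]), np.float64(93.92876255516322), array([ 7.46766997, 13.27392758])) [521. 122.  20.] [555. 169.  32.]
mill {15: 64, 20: 51, 25: 71, 30: 57, 35: 65, 40: 66, 45: 64, 50: 63, 55: 67, 60: 64, 65: 60, 70: 73, 75: 60, 80: 91, 85: 15, 90: 65, 95: 84, 100: 85, 105: 104, 110: 516, 115: 441, 120: 0, 125: 0}
108 122 996 (array([ 578.91315216, -126.57290203]), np.float64(-164.2328638161393), array([20.74503032, 26.34923903])) [ 515. -168.  108.] [622. -85. 120.]
top table z 0.31363086036671406
key {15: 10, 20: 50, 25: 107, 30: 60, 35: 14, 40: 7, 45: 6, 50: 5, 55: 22, 60: 55, 65: 8, 70: 0, 75: 0, 80: 0, 85: 0, 90: 0, 95: 0, 100: 0, 105: 0, 110: 0, 115: 0, 120: 0, 125: 0}
45 70 96 (array([529.04640961, 146.51170876]), np.float64(99.90104341909192), array([ 3.13181288, 11.54203468])) [522. 127.  47.] [537. 166.  68.]
20 32 178 (array([529.52766422, 143.74831745]), np.float64(-170.52938299883698), array([12.762457  , 14.64930833])) [508. 122.  20.] [553. 169.  32.]
mill {15: 21, 20: 10, 25: 8, 30: 9, 35: 15, 40: 11, 45: 9, 50: 5, 55: 15, 60: 11, 65: 9, 70: 8, 75: 5, 80: 1, 85: 3, 90: 58, 95: 25, 100: 17, 105: 50, 110: 685, 115: 487, 120: 8, 125: 0}
108 122 1209 (array([ 573.46801172, -127.27994756]), np.float64(-167.0147779389777), array([20.66067233, 25.9473942 ])) [ 515. -168.  108.] [620. -85. 121.]
```

View pics/c0.png

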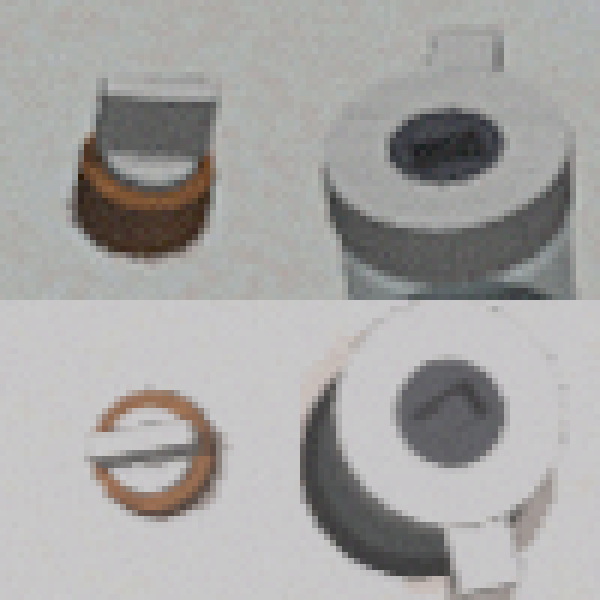

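The crops are at 6x. The key's wing top runs from (85,440) to (195,432) in the top crop. The rotor's dark disc is at (450,412), and the slot's visible walls form a chevron (415,412)-(467,385)-(487,410). The lip tip is at (483,575). I'll turn these into numbers.

```bash
python3 - <<'E'
from h import *
S=load("pics/scene0.npz");T=load("pics/top0.npz")
def mask_blob(m,u,v):
    n,l,st,c=cv2.connectedComponentsWithStats(m.astype(np.uint8));
    i=[k for k in range(1,n) if np.hypot(*(c[k]-(u,v)))<8 and st[k,4]>15];i=max(i,key=lambda k:st[k,4]);return l==i
pix={}
for n,d,mc in(("scene",S,(262,220)),("top",T,(382,260))):
    W=world(d)
    k=W[:,:,2]>58; k[:, :]&=(np.hypot(W[:,:,0]-531,W[:,:,1]-146)<30)
    v,u=np.nonzero(k); uv=np.c_[u,v].astype(float);print(n,"wingtop px",uv.mean(0),len(u),"z",np.median(W[k][:,2]),axis(np.array([ray(d,*p,62)[:2] for p in uv])))
    g=cv2.cvtColor(d["img"],cv2.COLOR_RGB2GRAY)
    m=np.zeros_like(g,bool);a,b=mc;m[b-14:b+14,a-14:a+14]=g[b-14:b+14,a-14:a+14]<110
    m=mask_blob(m,*mc)
    cs,_=cv2.findContours(m.astype(np.uint8),cv2.RETR_EXTERNAL,cv2.CHAIN_APPROX_NONE)
    e=cv2.fitEllipse(max(cs,key=len)); print(" rotor",m.sum(),e)
    c=ray(d,*e[0],115);print(" centre at z115",c.round(1));pix[n]=(uv.mean(0),e[0])
    gv=g[m];print(" grey pct",np.percentile(gv,[5,20,40,60,80]))
    thr=(np.percentile(gv,4)+np.percentile(gv,75))/2
    s=m&(g<thr); sm=cv2.erode(m.astype(np.uint8),np.ones((3,3)))>0
    s&=sm; v,u=np.nonzero(s)
    P=np.array([ray(d,*p,113.5)[:2] for p in zip(u,v)]);print(" slot thr",thr,len(P),axis(P),"rel",P.mean(0)-c[:2])
    # lip points 
    L=(abs(W[:,:,2]-108)<14)&(np.hypot(W[:,:,0]-c[0],W[:,:,1]-c[1])>48)&(np.hypot(W[:,:,0]-c[0],W[:,:,1]-c[1])<75)
    q=W[L];mm=q.mean(0);print(" lip",len(q),mm.round(1),q[:,2].min(),q[:,2].max(),"angle +x",np.degrees(np.arctan2(-(mm-c)[1],-(mm-c)[0])),np.hypot(*(q-c)[:,:2].T).max())
def tri(p,q):
    P=[np.diag([1,1,1])@(np.array([[d["fx"],0,d["cx"]],[0,d["fy"],d["cy"]],[0,0,1]])@np.c_[d["R"],d["t"]]) for d in(S,T)]
    X=cv2.triangulatePoints(P[0],P[1],np.array(p,float),np.array(q,float));return (X[:3]/X[3]).ravel()
print("tri wing",tri(pix["scene"][0],pix["top"][0]),"tri rotor",tri(pix["scene"][1],pix["top"][1]))
E
```

```text
scene wingtop px [396.23255814 248.15116279] 86 z 61.25441156977968 (array([531.76160163, 146.091043  ]), np.float64(98.69148714468537), array([ 3.83713865, 11.51292794]))
 rotor 393 ((259.5833435058594, 219.59532165527344), (20.51161003112793, 28.725688934326172), 49.71969223022461)
 centre at z115 [ 574.7 -132.   115. ]
 grey pct [ 29.6  40.   49.  104.  108. ]
 slot thr 68.5 168 (array([ 576.37541841, -129.21928853]), np.float64(128.73567048700008), array([8.94978997, 9.50344696])) rel [1.66500956 2.80408384]
 lip 108 [ 575.3 -114.1  108.2] 94.10028421353162 117.71994512355519 angle +x -91.87997226300293 60.652062273196
top wingtop px [256.41772152 282.83544304] 79 z 61.73869656618494 (array([529.3792951 , 146.97573707]), np.float64(99.4275682120125), array([ 2.94668314, 11.5931278 ]))
 rotor 263 ((381.5107116699219, 259.3557434082031), (17.15262222290039, 17.689245223999023), 130.5323944091797)
 centre at z115 [ 579.  -127.1  115. ]
 grey pct [51.  62.4 64.  66.  67. ]
 slot thr 58.5 36 (array([ 583.38186451, -129.33081447]), np.float64(100.12475803810366), array([3.55802615, 8.21769871])) rel [ 4.402267   -2.23739325]
 lip 94 [ 524.1 -138.8  112.6] 102.85313904619662 119.33939901577071 angle +x 12.014376172943603 64.98210173426635
tri wing [529.69830568 146.58878854  60.18221556] tri rotor [ 578.79527085 -128.27092966  118.96918716]
```

Units first: shifts go in shares of 75 cm and turns go in shares of pi rad. So -0.125 rad is -0.0398.

```bash
python3 - <<'E'
from h import *
S=load("pics/scene0.npz");g=cv2.cvtColor(S["img"],cv2.COLOR_RGB2GRAY)
m=np.zeros_like(g);m[208:232,249:276]=g[208:232,249:276]<75
cs,_=cv2.findContours(m,cv2.RETR_EXTERNAL,cv2.CHAIN_APPROX_NONE);c=max(cs,key=len);e=cv2.fitEllipse(c);print(e,ray(S,*e[0],115))
print(g[210:230,250:274])
E
echo '[[0, 0, 0, 0, 0, -0.0398], [0, 0, 0, 0, 0, -0.0398], [0, 0, 0, 0, 0, -0.0398], [0, 0, 0, 0, 0, -0.0398], [0, 0, 0, 0, 0, -0.0398]]' | python3 -m jog 60
echo '[[0, 0, 0, 0, 0, -0.0398], [0, 0, 0, 0, 0, -0.0398], [0, 0, 0, 0, 0, -0.0398], [0, 0, 0, 0, 0, -0.0398], [0, 0, 0, 0, 0, -0.0398]]' | python3 -m jog
echo '[[0, 0, 0, 0, 0, -0.0398], [0.0451, 0.0283, 0, 0, 0, 0], [0.0451, 0.0283, 0, 0, 0, 0], [0.0451, 0.0283, 0, 0, 0, 0], [0.0451, 0.0283, 0, 0, 0, 0]]' | python3 -m jog
```

```text
((260.8078918457031, 220.85855102539062), (11.134329795837402, 18.499834060668945), 85.59160614013672) [ 577.78436158 -128.26234549  115.        ]
[[112 110 110 109 107 110 107 108 107 107 108 110 109 109 111 110 109 112
  110 112 112 111 110 113]
 [107 108 107 107 108 108 108 107 109 108 108 110 110 110 110 110 112 110
  111 109 112 111 110 112]
 [108 107 109 109 110 109 108 109 109 112 111 111 110 110 109 112 111 111
  107 111 110 110 111 110]
 [108 109 110 110 109 109 112 110 110 112 113 112 112 111 112 112 114 112
  110 108 111 113 112 113]
 [108 107 109 109 110 113 113 115 114 109 107 104  99 105 110 113 112 115
  112 113 110 115 112 111]
 [108 107 108 108 111 111 105  97  93  84  78  69  58  68  87  89  94 106
  113 111 112 109 108 109]
 [106 107 110 108 102  86  67  46  40  39  41  44  43  37  39  41  48  71
   93 106 109 109 110 109]
 [112 112 112 103  70  39  43  43  48  46  47  43  43  44  47  44  43  36
   49  84 107 112 109 110]
 [111 112 104  70  42  42  43  47  49  46  50  47  48  44  44  38  41  46
   41  52  93 116 112 113]
 [112 103  74  39  43  41  47  51  43  49  4
[... 765 characters left out ...]
[107 110 108 110 109 103  98  85  83  77  68  76  86  86  93 107 117 112
  110 112 111 113 109 112]
 [110 109 109 110 111 108 114 115 115 112 103 108 117 114 113 112 112 110
  110 111 111 109 108 113]
 [108 108 109 108 108 111 108 111 112 112 111 113 111 111 111 109 108 112
  110 110 111 110 109 113]]
t: 0.52
ee_pos: [215.3, -586.4, 222.2]
orientation: [-2.769, -1.482, -0.0]
ft_force: [-0.2, -0.5, 0.4]
width: 61.1
grasp_force: 0.0
t: 0.93
ee_pos: [215.3, -586.4, 222.2]
orientation: [-2.179, -2.262, -0.001]
ft_force: [-0.3, 0.1, 0.3]
width: 60.1
grasp_force: 0.0
t: 1.35
ee_pos: [278.2, -438.2, 222.2]
orientation: [-2.042, -2.386, -0.001]
ft_force: [0.1, -0.4, 0.9]
width: 60.0
grasp_force: 0.0
```

In the tool's units: 34.5 mm is 0.046, 21.7 mm is 0.0289.

```bash

echo '[[0.046, 0.0289, 0, 0, 0, 0], [0.046, 0.0289, 0, 0, 0, 0], [0.046, 0.0289, 0, 0, 0, 0], [0.046, 0.0289, 0, 0, 0, 0], [0.046, 0.0289, 0, 0, 0, 0]]' | python3 -m jog | head -2
echo '[[0.046, 0.0289, 0, 0, 0, 0], [0.046, 0.0289, 0, 0, 0, 0], [0.046, 0.0289, 0, 0, 0, 0], [0.046, 0.0289, 0, 0, 0, 0], [0.046, 0.0289, 0, 0, 0, 0]]' | python3 -m jog | head -2
echo '[[0.046, 0.0289, 0, 0, 0, 0], [0.046, 0.0289, 0, 0, 0, 0], [0.046, 0.0289, 0, 0, 0, 0], [0.046, 0.0289, 0, 0, 0, 0], [0, 0, 0, 0, 0, 0]]' | python3 -m jog
cat >> h.py <<'E'
def togo(X,yaw_y=None):
    from workcell import status
    from scipy.spatial.transform import Rotation as Ro
    o=status.get_obs();R=Ro.from_rotvec(o["orientation"]).as_matrix()
    y=np.degrees(np.arctan2(R[1,1],R[0,1]))
    print("pos",o["ee_pos"].round(1),"tool-y yaw",y.round(2),"z",R[:,2].round(4),"tool delta",(R.T@(np.array(X)-o["ee_pos"])).round(1),"F",o["ft_force"].round(1),"q",o["qpos"].round(2))
    if yaw_y is not None: print("rz",round(-np.radians((yaw_y-y+90)%180-90),4))
E
python3 - <<'E'
from h import *
togo([530,146.6,36],9)
S=load("pics/scene0.npz");g=cv2.cvtColor(S["img"],cv2.COLOR_RGB2GRAY)
for t in(34,36,38):
    b=cv2.GaussianBlur(g,(3,3),0.6);m=np.zeros_like(g);m[217:226,254:270]=b[217:226,254:270]<t
    n,l,st,c=cv2.connectedComponentsWithStats(m);i=1+np.argmax(st[1:,4]);v,u=np.nonzero(l==i)
    P=np.array([ray(S,*p,113.5)[:2] for p in zip(u,v)]);print(t,len(P),axis(P),cv2.minAreaRect(P.astype(np.float32)))
E
```

```text
t: 1.77
ee_pos: [358.6, -250.8, 222.6]
t: 2.18
ee_pos: [439.1, -63.4, 222.7]
t: 2.6
ee_pos: [505.7, 89.8, 222.9]
orientation: [2.036, 2.392, 0.005]
ft_force: [-0.4, 0.3, -0.1]
width: 59.8
grasp_force: 0.0
pos [505.7  89.8 222.9] tool-y yaw 9.19 z [ 0.0024  0.0019 -1.    ] tool delta [ 51.9  32.5 187. ] F [-0.4  0.3 -0.1] q [ 0.15  0.26  1.88  0.    1.01 -0.01]
rz 0.0032
34 40 (array([ 578.13990563, -128.33005611]), np.float64(127.24244483293843), array([3.31953557, 6.77914696])) ((577.87353515625, -128.45782470703125), (11.192682266235352, 22.373306274414062), 36.038387298583984)
36 49 (array([ 577.99430331, -128.20644225]), np.float64(122.5679264850672), array([3.67269346, 7.24966489])) ((577.6395263671875, -128.14041137695312), (12.679043769836426, 23.604408264160156), 36.02783203125)
38 54 (array([ 578.03089543, -128.00458762]), np.float64(125.48730565159009), array([4.05655923, 7.14651847])) ((577.9059448242188, -127.8834457397461), (13.83626651763916, 23.604299545288086), 38.85111618041992)
```

In the tool's units: 30 mm is 0.04, 16.3 mm is 0.0217.

```bash

echo '[[0.0347, 0.0217, 0, 0, 0, 0], [0.0347, 0.0216, 0, 0, 0, 0], [0, 0, 0.04, 0, 0, 0], [0, 0, 0.04, 0, 0, 0], [0, 0, 0.04, 0, 0, 0]]' | python3 -m jog 60| head -2
echo '[[0, 0, 0.04, 0, 0, 0], [0, 0, 0.0333, 0, 0, 0], [0, 0, 0.0133, 0, 0, 0], [0, 0, 0, 0, 0, 0], [0, 0, 0, 0, 0, 0]]' | python3 -m jog
python3 - <<'E'
from h import *
from workcell import eyes
togo([530,146.6,36],9)
S=eyes.get_image("scene");T=eyes.get_image("top")
ims=[cv2.resize(d["img"][v-40:v+40,u-40:u+40,::-1],(400,400),interpolation=cv2.INTER_CUBIC) for d,u,v in((S,395,250),(T,258,283))]
cv2.imwrite("pics/g1.png",cv2.convertScaleAbs(np.hstack(ims),alpha=1.5))
E
```

```text
t: 3.02
ee_pos: [527.3, 141.0, 131.8]
t: 3.43
ee_pos: [527.3, 140.5, 67.8]
orientation: [-2.042, -2.387, 0.001]
ft_force: [0.2, 0.3, 0.2]
width: 59.6
grasp_force: 0.0
pos [527.3 140.5  67.8] tool-y yaw 8.93 z [-7.e-04 -2.e-04 -1.e+00] tool delta [ 5.6  3.7 31.8] F [0.2 0.3 0.2] q [ 0.24  0.54  1.89 -0.    0.71  0.08]
rz -0.0013
```

View pics/g1.png

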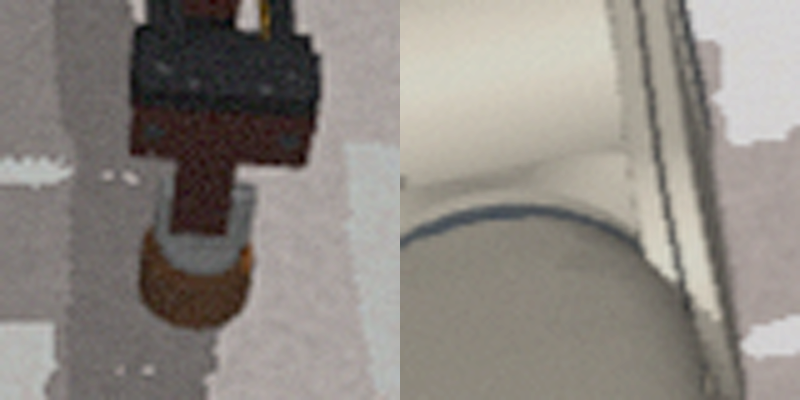

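In the scene crop, the near finger at (205,200) sits over the wing. The top view is blocked by the arm. The next move takes the last few mm and then closes the fingers.

In the tool's units: 15 mm is 0.02, 14 mm is 0.0187.

```bash

echo '[[0.0075, 0.0049, 0, 0, 0, 0], [0, 0, 0, 0, 0, 0], [0, 0, 0.02, 0, 0, 0], [0, 0, 0.0187, 0, 0, 0], [0, 0, 0, 0, 0, 0]]' | python3 -m jog 60
python3 - <<'E'
from h import *
togo([530,146.6,36],9)
E
echo '[[0, 0, 0, 0, 0, 0], [0, 0, 0, 0, 0, 0], [0, 0, 0, 0, 0, 0], [0, 0, 0, 0, 0, 0], [0, 0, 0, 0, 0, 0]]' | python3 -m jog 5
echo '[[0, 0, 0, 0, 0, 0], [0, 0, 0, 0, 0, 0], [0, 0, 0, 0, 0, 0], [0, 0, 0, 0, 0, 0], [0, 0, 0, 0, 0, 0]]' | python3 -m jog
```

```text
t: 3.95
ee_pos: [529.2, 146.9, 37.7]
orientation: [-2.041, -2.387, 0.002]
ft_force: [-1.1, -0.5, 0.6]
width: 59.9
grasp_force: 0.0
pos [529.2 146.9  37.7] tool-y yaw 8.96 z [-1.7e-03 -4.0e-04 -1.0e+00] tool delta [-0.4  0.7  1.7] F [-1.1 -0.5  0.6] q [ 0.25  0.59  1.89 -0.    0.66  0.09]
rz -0.0007
t: 4.37
ee_pos: [530.4, 147.0, 39.3]
orientation: [2.041, 2.387, 0.001]
ft_force: [-1.0, 0.2, 0.4]
width: 30.5
grasp_force: 0.0
t: 4.78
ee_pos: [530.0, 146.9, 38.8]
orientation: [-2.042, -2.388, 0.0]
ft_force: [-1.1, -0.7, 1.4]
width: 9.8
grasp_force: 30.0
```

In the tool's units: -40 mm is -0.0533, -35 mm is -0.0467.

```bash

echo '[[0, 0, -0.0133, 0, 0, 0], [0, 0, -0.0333, 0, 0, 0], [0, 0, -0.0467, 0, 0, 0], [0, 0, -0.0533, 0, 0, 0], [0, 0, -0.0533, 0, 0, 0]]' | python3 -m jog
echo '[[-0.0467, 0.0008, 0, 0, 0, 0], [-0.0467, 0.0008, 0, 0, 0, 0], [-0.0467, 0.0008, 0, 0, 0, 0], [-0.0467, 0.0008, 0, 0, 0, 0], [-0.0467, 0.0008, 0, 0, 0, 0]]' | python3 -m jog|head -2
echo '[[-0.0467, 0.0008, 0, 0, 0, 0], [-0.0467, 0.0008, 0, 0, 0, 0], [-0.04, 0.0008, 0, 0, 0, 0], [0, 0, 0, 0, 0, -0.0318], [0, 0, 0, 0, 0, -0.0318]]' | python3 -m jog|head -2
echo '[[0, 0, 0, 0, 0, -0.035], [0, 0, 0, 0, 0, -0.035], [0, 0, 0, 0, 0, 0], [0, 0, 0, 0, 0, 0], [0, 0, 0, 0, 0, 0]]' | python3 -m jog
python3 - <<'E'
from h import *
from workcell import eyes
togo([578.2,-127.9,150],33)
S=eyes.get_image("scene");T=eyes.get_image("top");np.savez("pics/scene2.npz",**S)
ims=[cv2.resize(d["img"][v-40:v+40,u-40:u+40,::-1],(400,400),interpolation=cv2.INTER_CUBIC) for d,u,v in((S,262,205),(T,382,262))]
cv2.imwrite("pics/g2.png",cv2.convertScaleAbs(np.hstack(ims),alpha=1.6))
E
```

```text
t: 5.2
ee_pos: [529.2, 146.7, 190.4]
orientation: [-2.041, -2.387, 0.002]
ft_force: [1.8, 0.5, -0.5]
width: 9.5
grasp_force: 30.0
t: 5.62
ee_pos: [560.1, -27.0, 189.5]
t: 6.03
ee_pos: [577.5, -126.1, 189.1]
t: 6.45
ee_pos: [577.4, -123.9, 189.0]
orientation: [1.503, 2.759, 0.0]
ft_force: [0.3, 0.4, -0.8]
width: 9.6
grasp_force: 30.0
pos [ 577.4 -123.9  189. ] tool-y yaw 32.83 z [ 1.e-04 -0.e+00 -1.e+00] tool delta [-3.7 -1.5 39. ] F [ 0.3  0.4 -0.8] q [-0.23  0.41  1.73 -0.    0.99 -0.8 ]
rz -0.003
```

View pics/g2.png

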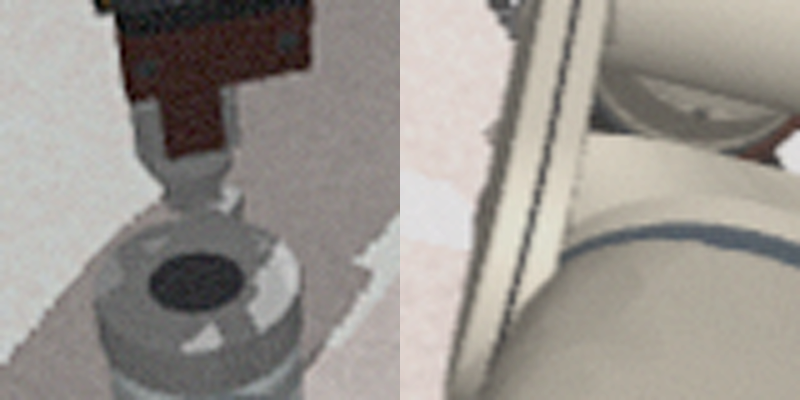

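The scene crop shows the key held upright at (195,160), above the rotor opening at (195,283). I'll centre it and go down gently, watching the force.

In the tool's units: 15 mm is 0.02, -3.7 mm is -0.0049.

```bash

echo '[[-0.0049, -0.002, 0, 0, 0, 0], [0, 0, 0.02, 0, 0, 0], [0, 0, 0.02, 0, 0, 0], [0, 0, 0.0067, 0, 0, 0], [0, 0, 0, 0, 0, 0]]' | python3 -m jog
echo '[[0, 0, 0, 0, 0, 0], [0, 0, 0, 0, 0, 0], [0, 0, 0, 0, 0, 0], [0, 0, 0, 0, 0, 0]]' | python3 -m jog
python3 - <<'E'
from h import *
togo([578.2,-127.9,145],33)
E
```

```text
t: 6.97
ee_pos: [577.3, -127.8, 152.3]
orientation: [-1.498, -2.758, 0.001]
ft_force: [0.7, 0.0, -0.5]
width: 9.9
grasp_force: 30.0
t: 7.3
ee_pos: [578.7, -128.0, 154.4]
orientation: [1.499, 2.76, 0.0]
ft_force: [0.2, 0.3, -1.1]
width: 10.0
grasp_force: 30.0
pos [ 578.7 -128.   154.4] tool-y yaw 33.0 z [ 1.2e-03 -3.0e-04 -1.0e+00] tool delta [ 0.4 -0.4  9.4] F [ 0.2  0.3 -1.1] q [-0.24  0.46  1.75  0.    0.93 -0.81]
rz -0.0
```

```bash

echo '[[0, 0, 0.004, 0, 0, 0], [0, 0, 0.004, 0, 0, 0], [0, 0, 0.0027, 0, 0, 0], [0, 0, 0, 0, 0, 0]]' | python3 -m jog|sed -n '2p;4p'
for i in 1; do :; done
echo '[[0, 0, 0.002, 0, 0, 0], [0, 0, 0, 0, 0, 0]]' | python3 -m jog|sed -n '2p;4p'
echo '[[0, 0, 0.0013, 0, 0, 0], [0, 0, 0, 0, 0, 0]]' | python3 -m jog|sed -n '2p;4p'
echo '[[0, 0, 0.0013, 0, 0, 0], [0, 0, 0, 0, 0, 0]]' | python3 -m jog|sed -n '2p;4p'
```

```text
ee_pos: [577.8, -127.8, 145.0]
ft_force: [-0.9, -0.6, -1.1]
ee_pos: [578.3, -127.9, 144.0]
ft_force: [0.1, -0.2, -0.0]
ee_pos: [578.1, -127.8, 143.0]
ft_force: [-0.7, 1.5, 0.3]
ee_pos: [578.0, -127.8, 141.9]
ft_force: [-1.7, 1.5, 0.1]
```

In the tool's units: 1 mm is 0.0013.

```bash

echo '[[0, 0, 0.0013, 0, 0, 0], [0, 0, 0, 0, 0, 0]]' | python3 -m jog|sed -n '2p;4p'
echo '[[0, 0, 0.0013, 0, 0, 0], [0, 0, 0, 0, 0, 0]]' | python3 -m jog|sed -n '2p;4p'
echo '[[0, 0, 0.0013, 0, 0, 0], [0, 0, 0, 0, 0, 0]]' | python3 -m jog|sed -n '2,4p'
```

```text
ee_pos: [578.0, -127.8, 140.9]
ft_force: [-0.5, 1.3, -0.9]
ee_pos: [578.0, -127.8, 139.9]
ft_force: [-1.2, 2.3, -0.7]
ee_pos: [578.1, -127.8, 139.0]
orientation: [-1.499, -2.761, -0.0]
ft_force: [-1.0, 2.3, -0.1]
```

In the tool's units: 1 mm is 0.0013, 0.6 mm is 0.0008.

```bash

echo '[[0.0008, 0, 0.0013, 0, 0, 0], [0, 0, 0, 0, 0, 0]]' | python3 -m jog|sed -n '2p;4p'
echo '[[0, 0, 0.0027, 0, 0, 0], [0, 0, 0, 0, 0, 0]]' | python3 -m jog|sed -n '2p;4p'
echo '[[0, 0, 0.0027, 0, 0, 0], [0, 0, 0, 0, 0, 0]]' | python3 -m jog|sed -n '2p;4p'
python3 - <<'E'
from h import *
from workcell import status
togo([578.2,-127.9,127],33);print(status.get_obs()["moment"])
E
```

```text
ee_pos: [578.1, -127.6, 138.0]
ft_force: [-0.1, 0.3, -1.5]
ee_pos: [577.9, -127.6, 135.9]
ft_force: [-0.1, -0.6, -1.8]
ee_pos: [577.9, -127.5, 133.8]
ft_force: [-0.4, -0.2, 0.1]
pos [ 577.9 -127.5  133.8] tool-y yaw 33.0 z [-1.e-04 -1.e-04 -1.e+00] tool delta [-0.5  0.1  6.8] F [-0.4 -0.2  0.1] q [-0.24  0.49  1.76 -0.    0.89 -0.81]
rz 0.0001
[-0.02329118 -0.14313399  0.03992654]
```

Side force is gone and the key is sinking freely. I'll continue to the seat.

In the tool's units: 2 mm is 0.0027.

```bash

echo '[[0, 0, 0.0027, 0, 0, 0], [0, 0, 0, 0, 0, 0]]' | python3 -m jog|sed -n '2p;4p'
echo '[[0, 0, 0.0027, 0, 0, 0], [0, 0, 0, 0, 0, 0]]' | python3 -m jog|sed -n '2p;4p'
echo '[[0, 0, 0.0013, 0, 0, 0], [0, 0, 0, 0, 0, 0]]' | python3 -m jog|sed -n '2p;4p'
echo '[[0, 0, 0.0013, 0, 0, 0], [0, 0, 0, 0, 0, 0]]' | python3 -m jog|sed -n '2p;4p'
```

```text
ee_pos: [577.8, -127.5, 131.8]
ft_force: [0.3, 0.6, -0.7]
ee_pos: [577.8, -127.5, 129.9]
ft_force: [-0.4, -0.2, -0.7]
ee_pos: [577.9, -127.5, 129.0]
ft_force: [-0.1, 0.4, -0.9]
ee_pos: [577.9, -127.4, 128.0]
ft_force: [-0.8, 0.1, -0.9]
```

In the tool's units: 0.7 mm is 0.0009.

```bash

echo '[[0, 0, 0.0009, 0, 0, 0], [0, 0, 0, 0, 0, 0]]' | python3 -m jog|sed -n '2p;4p'
echo '[[0, 0, 0.0009, 0, 0, 0], [0, 0, 0, 0, 0, 0]]' | python3 -m jog|sed -n '2p;4p'
echo '[[0, 0, 0.0007, 0, 0, 0], [0, 0, 0, 0, 0, 0]]' | python3 -m jog|sed -n '2p;4p'
```

```text
ee_pos: [577.9, -127.4, 127.4]
ft_force: [-0.2, -0.1, -1.1]
ee_pos: [577.9, -127.4, 126.7]
ft_force: [-0.6, 0.1, -0.6]
ee_pos: [578.0, -127.4, 126.3]
ft_force: [0.7, -1.2, -0.3]
```

In the tool's units: 0.5 mm is 0.0007.

```bash

echo '[[0, 0, 0.0007, 0, 0, 0], [0, 0, 0, 0, 0, 0]]' | python3 -m jog|sed -n '2p;4p'
echo '[[0, 0, 0.0007, 0, 0, 0], [0, 0, 0, 0, 0, 0]]' | python3 -m jog|sed -n '2p;4p'
echo '[[0, 0, 0.0005, 0, 0, 0], [0, 0, 0, 0, 0, 0]]' | python3 -m jog|sed -n '2p;4p'
```

```text
ee_pos: [578.0, -127.5, 126.2]
ft_force: [-1.5, -0.3, 3.9]
ee_pos: [578.0, -127.4, 126.2]
ft_force: [-3.3, 0.2, 8.7]
ee_pos: [578.1, -127.5, 126.2]
ft_force: [-4.3, 2.5, 12.4]
```

Contact came at TCP z 126.2, against 126.3 predicted, so the collar is seated. I'll ease off, re-check the lip direction in both views, then turn.

In the tool's units: -1 mm is -0.0013, -0.1 rad is -0.0318.

```bash

echo '[[0, 0, -0.0013, 0, 0, 0], [0, 0, 0, 0, 0, -0.0191], [0, 0, 0, 0, 0, -0.0318], [0, 0, 0, 0, 0, -0.0318], [0, 0, 0, 0, 0, 0]]' | python3 -m jog
python3 - <<'E'
from h import *
togo([578.2,-127.9,126.2],102)
for f in("scene0","top0"):
    W=world(load(f"pics/{f}.npz"));r=np.hypot(W[...,0]-578.2,W[...,1]+127.9)
    L=(abs(W[...,2]-108)<14)&(r>48)&(r<75)&(W[...,0]<545);q=W[L];m=q.mean(0)
    print(len(q),m.round(1),r[L].max(),np.degrees(np.arctan2(-127.9-m[1],578.2-m[0])))
E
```

```text
t: 11.22
ee_pos: [577.5, -127.6, 126.2]
orientation: [-1.121, -2.934, 0.001]
ft_force: [-2.9, -2.0, 5.9]
width: 10.1
grasp_force: 30.0
pos [ 577.5 -127.6  126.2] tool-y yaw 48.19 z [-8.e-04 -1.e-04 -1.e+00] tool delta [-0.7  0.2  0. ] F [-2.9 -2.   5.9] q [-0.24  0.5   1.77 -0.    0.87 -1.08]
rz -0.9391
58 [ 524.4 -139.   112.8] 65.28458752852468 11.63295215277363
90 [ 523.7 -138.7  112.5] 63.96795114824968 11.191537549432427
```

In the tool's units: -0.1 rad is -0.0318.

```bash

echo '[[0, 0, 0, 0, 0, -0.0318], [0, 0, 0, 0, 0, -0.0318], [0, 0, 0, 0, 0, -0.0318], [0, 0, 0, 0, 0, -0.0318], [0, 0, 0, 0, 0, 0]]' | python3 -m jog
echo '[[0, 0, 0, 0, 0, -0.0318], [0, 0, 0, 0, 0, -0.0318], [0, 0, 0, 0, 0, -0.0318], [0, 0, 0, 0, 0, -0.0318], [0, 0, 0, 0, 0, 0]]' | python3 -m jog
python3 - <<'E'
from h import *
togo([578.2,-127.9,126.2],101.5)
E
```

```text
t: 11.63
ee_pos: [577.5, -127.7, 126.3]
orientation: [-0.515, -3.098, 0.001]
ft_force: [-4.4, -1.4, 6.7]
width: 10.2
grasp_force: 30.0
t: 12.05
ee_pos: [577.5, -127.9, 126.2]
orientation: [0.111, -3.139, 0.001]
ft_force: [-3.8, -1.5, 6.0]
width: 9.5
grasp_force: 30.0
pos [ 577.5 -127.9  126.2] tool-y yaw 94.04 z [-8.e-04 -6.e-04 -1.e+00] tool delta [-0.7 -0.1  0. ] F [-3.8 -1.5  6. ] q [-0.24  0.5   1.77 -0.    0.87 -1.88]
rz -0.1302
```

In the tool's units: -0.065 rad is -0.0207.

```bash

echo '[[0, 0, 0, 0, 0, -0.0207], [0, 0, 0, 0, 0, -0.0207], [0, 0, 0, 0, 0, 0], [0, 0, 0, 0, 0, 0]]' | python3 -m jog
python3 - <<'E'
from h import *
togo([578.2,-127.9,126.2],101.5)
E
echo '[[0, 0, 0, 0, 0, 0], [0, 0, 0, 0, 0, 0], [0, 0, 0, 0, 0, 0], [0, 0, 0, 0, 0, 0], [0, 0, 0, 0, 0, 0]]' | python3 -m jog 40
echo '[[0, 0, -0.0133, 0, 0, 0], [0, 0, -0.0267, 0, 0, 0], [0, 0, -0.0467, 0, 0, 0], [0, 0, -0.0533, 0, 0, 0], [0, 0, -0.0533, 0, 0, 0]]' | python3 -m jog
echo '[[0, 0.04, 0, 0, 0, 0], [0, 0.04, 0, 0, 0, 0], [0, 0.04, 0, 0, 0, 0], [0, 0.04, 0, 0, 0, 0], [0, 0.04, 0, 0, 0, 0]]' | python3 -m jog
echo '[[0, 0.04, 0, 0, 0, 0], [0, 0.04, 0, 0, 0, 0], [0, 0.04, 0, 0, 0, 0], [0, 0.04, 0, 0, 0, 0], [0, 0, 0, 0, 0, 0]]' | python3 -m jog
python3 - <<'E'
from h import *
from workcell import eyes
for n,u,v in(("scene",262,215),("top",382,262)):
    d=eyes.get_image(n);np.savez(f"pics/{n}3.npz",**d);W=world(d)
    k=(W[...,2]>138)&(np.hypot(W[...,0]-578,W[...,1]+128)<35)&(W[...,2]<165);q=W[k];print(n,k.sum(),np.median(q[:,2]) if len(q) else 0,q[:,2].max(),axis(q[:,:2]))
    cv2.imwrite(f"pics/{n}3.png",cv2.convertScaleAbs(cv2.resize(d["img"][v-40:v+40,u-40:u+40,::-1],(400,400)),alpha=1.5))
cv2.imwrite("pics/g3.png",np.hstack([cv2.imread(f"pics/{n}3.png") for n in("scene","top")]))
E
```

```text
t: 12.38
ee_pos: [577.5, -127.9, 126.2]
orientation: [0.307, -3.126, 0.001]
ft_force: [-3.0, -1.6, 5.2]
width: 10.1
grasp_force: 30.0
pos [ 577.5 -127.9  126.2] tool-y yaw 101.21 z [-8.e-04 -6.e-04 -1.e+00] tool delta [-0.7 -0.1  0. ] F [-3.  -1.6  5.2] q [-0.24  0.5   1.77 -0.    0.87 -2.  ]
rz -0.0051
t: 12.8
ee_pos: [578.0, -127.4, 125.7]
orientation: [-0.306, 3.127, 0.0]
ft_force: [-0.1, -0.6, 0.1]
width: 38.3
grasp_force: 0.0
t: 13.22
ee_pos: [577.3, -127.2, 272.7]
orientation: [0.306, -3.126, -0.001]
ft_force: [0.5, -0.6, 0.2]
width: 39.8
grasp_force: 0.0
t: 13.63
ee_pos: [548.4, 20.9, 271.9]
orientation: [-0.305, 3.126, -0.0]
ft_force: [-0.2, 0.0, 0.8]
width: 39.8
grasp_force: 0.0
t: 14.05
ee_pos: [524.7, 141.4, 271.7]
orientation: [-0.311, 3.125, 0.002]
ft_force: [-0.1, -0.5, 0.2]
width: 40.2
grasp_force: 0.0
scene 100 148.60543902905903 153.16026573610446 (array([ 584.31511385, -125.14037921]), np.float64(-170.27364895012514), array([ 3.12943989, 12.46603312]))
top 106 149.25031577380014 154.41510860622301 (array([ 579.0766588 , -125.61428781]), np.float64(-169.40383381716975), array([ 3.11455107, 11.99942655]))
```

View pics/g3.png

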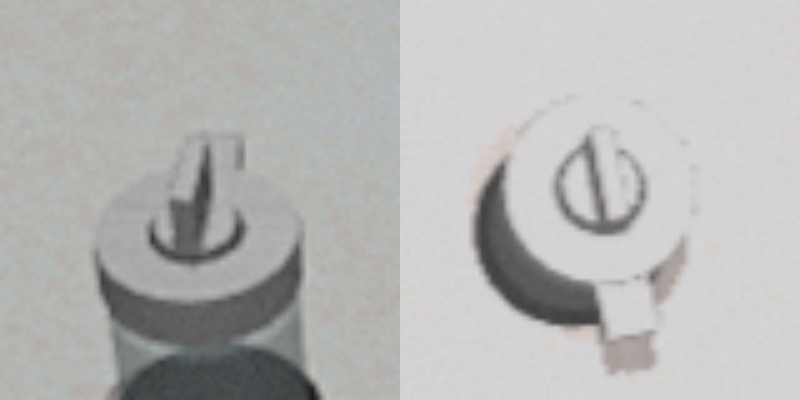

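The wing at (605,170) in the top crop points at the lip at (628,310). The collar lies down in the opening. The wing top is 149 mm high against 149.5 expected, and its angle is about 10° against the lip's 11.5°. The hand is clear.

```bash
echo '[[0, 0, 0, 0, 0, 0], [0, 0, 0, 0, 0, 0]]' | python3 -m jog | head -2; python3 -c "
from workcell import ticket
print(ticket.close_job())"
```

```text
t: 14.32
ee_pos: [525.8, 136.4, 271.1]
the job is handed in; nothing more can be done
None
```

The key is fully home in the mill, its wing is within about 2° of the lip line, and it is released with the hand clear; I handed the job in at about 14 s, and no verdict was returned.

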